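# Latch a hinged casting mould for the next pour

## Robot

A 6-joint arm with a two-finger parallel gripper is mounted at the origin on the work surface. World frame = base frame: x ahead of the robot, y to its left, z up, the work surface at z = 0. Lengths are in m, angles in rad, forces in N, time in s.
With the tool pointing down it reaches from about 0.35 to 0.775 m from the base axis. Payload 7.3 kg.
Tool frame: the origin (TCP) lies between the finger pads; the fingertips stand 8 mm ahead of it and the grasp point (between the pads) lies 11 mm behind it (robot.nose_length is the distance from the TCP to the fingertips, in m); z points along the fingers, y is the line along which they close (so a half turn about z gives the same grasp; the last joint's range is limited). The gripper opens to 92 mm and grips with 3 to 60 N. Pads are 19 mm wide; open, the fingers measure 130 mm over their backs; the gripper's body (75 mm by 190 mm) begins 47 mm behind the grasp point.
Start: joints at [1.073, 0.342, 1.524, -0, 1.275, -0.146], TCP at [0.181, 0.493, 0.235] pointing down, gripper open.
Joint ranges: [-2.53, 2.53], [-0.77, 2.02], [0.04, 2.7], [-1, 4.14], [0.28, 2.66], [-3.11, 3.11]. Speed limits (rad/s): [2.57, 2.57, 3.14, 3.14, 3.14, 3.14].

## Interface

Orientations are given as [roll, pitch, yaw] about the fixed x, y, z axes, in that order (R = Rz(yaw) Ry(pitch) Rx(roll)).
In Python, from cell import robot gives the robot as it stands. The module is installed in compiled form; this text tells all that it offers.
- The arm moves only by the shell command python3 -m jog 'ROWS' [FORCE]. ROWS is JSON, a list that holds one entry, the list of rows, each a list of 5 numbers: the gripper's target within -1 to 1 (fully open at 1, half-way at 0, shut at -1), then the shift along the tool's x, y, z in m, then the turn about the tool's z in rad. A call has 1 to 5 rows; each row is the pose to reach, as a shift and turn from the pose commanded when the call began, along the tool's axes at that moment; what a row does not reach only later rows make up. A row lasts 1/12 s, in which the tool goes at most 41.7 mm and 7.16 degrees, less where a joint would pass 70% of its speed; a pose out of reach is approached as far as the arm can. A call with a gripper value outside its range is refused whole. The fingers move at their own pace and stop on an object; FORCE is the grip in N (left out, the last holds). Time passes only in rows, so rows that repeat a pose let the fingers close. It gives the time, the measured TCP pose, the force, the opening and the grip force at its end, in the units of the state.
- robot.observe(): the state, without advancing time (a new reading comes with each control period).
- robot.read_camera(name): name is "side" or "top"; returns the picture (420x560x3 uint8, red, green, blue); there is no depth.
- robot.camera_model(name): a dict with "camera_matrix" (3x3 intrinsics, pixels), "dist_coeffs" ([k1, k2, p1, p2, k3] as OpenCV has them; the pictures are not rectified), "position" and "attitude" of the camera in the world. Camera axes: x right, y down, z forward; pixel columns grow to the right and rows downward; lengths in m; the calibration is good to about 2 mm. A picture is of the moment at which its call begins. camera_model takes no time and is no camera call.
- robot.hand_in(): hands the job in; it is judged then, once.
The state is a dict: "time": time; "qpos": joint angles; "qvel": joint speeds; "joint_efforts": joint torques, N m; "tool_pos": TCP position; "tool_rot": TCP orientation; "contact_force": force on the tool from outside, world axes, zero at the start; "torque": the same for the moment, N m; "opening": finger opening in m; "grip_force": force on a finger pad.
Only numpy, scipy, OpenCV 4.12 (cv2) and the standard library are available. Lean on these libraries where they do the work, as an engineer would, in place of code of your own. Each camera call takes 0.05 s, during which the arm holds its last target. There are 200 camera calls.

## Task

Close the casting mould for the next pour: swing its loose half shut, hook the claw of the draw latch over the brass keeper, and throw the red lever over centre until it lies flat against the mould and the latch holds the halves tight together. Push gently, never with more than 120 N, leave the other things on the table alone, and let go.

Things in the scene. Friction and masses are not known exactly. Their poses are not given: they have to be found in the camera images.
- mould: Two-part aluminium casting mould on a plywood board (200 x 250 x 12 mm) fixed to the table. Origin: underside of the board. Mould 130 mm long in its x (-65 to +65), top 98 mm above the table. It parts at y = 0: fixed half y 0 to +70 mm, hinged half, when shut, y 0 to -60. The draw latch is on the end face x = +65, 55 to 95 mm above the table; its pivots are upright, so lever and claw swing level.
- half (a joint): Angle of the hinged half about its upright hinge pin (mould frame x -71, y 0), rad: 0 = shut against the fixed half (a firm stop); grows as its latch end swings out to the mould's -y side. Stays where it is left; about 1 N at the latch end moves it.
- half_edge (a point): Point on the upright outer edge of the hinged half at its latch end, 75 mm above the table (mould frame x +65, y -60 mm when shut). From here the flat outer face runs 130 mm towards the hinge end: push anywhere on it.
- lever (a joint): Angle of the red lever about its pivot, rad: 0 = fully over, flat along the end face, pointing to the mould's +y; 1.57 = straight out from the face; 2.3 = open stop, leaning over towards the keeper. Stays where left while the claw is slack. Dead centre is near 0.25: below it the spring snaps the lever to 0 and holds it. With the claw hooked, throwing it takes 3 to 12 N near the tip.
- latch_pivot (a point): Axis of the lever's upright pivot, 75 mm above the table (mould frame x +83, y +12 mm).
- lever_tip (a point): Outer side of the red lever near its free end, 70 mm from the pivot. Lever: channel 24 mm high (63 to 87 mm above the table), reaching 8 mm to its outer and 4 mm to its inner side of the line from the pivot; the last 14 mm are turned outward. Outer side: away from the mould when the lever is over, towards the keeper when it stands straight out.
- claw (a joint): Angle of the claw on the lever, rad. Claw minus lever angle is 0 when the claw lies parallel to the end face pointing to the mould's -y (hooked: about 0.1) and grows as it swings out from the face. Light friction: the claw stays where put, but turns along with the lever when that is moved, which can lift it off, unless it is held or its nose already pulls on the keeper.
- claw_pin (a point): Upright pin on which the claw turns in the lever, 75 mm above the table, 16 mm from the lever's pivot: it lies 2.5 mm to the inner side of the lever's line. When the claw's nose is pushed towards the lever, the claw shoves this pin and so turns the lever towards closing.
- claw_nose (a point): Outer end face of the claw's hooked nose, 75 mm above the table. Steel hook 14 mm high (68 to 82 mm above the table), shank 8 mm thick, 67 mm from its pin to here; the 6 mm thick nose turns 8 mm beyond the shank towards the mould. With the lever at 1.9 to 2.0 the nose reaches some 10 mm past the keeper and can swing in behind it; below about 1.5 it is too short and lands on the keeper.
- claw_spring (a joint): Stretch of the stiff draw spring behind the claw's head (40 N per mm), in m: 0 when slack. With the claw hooked and the lever over it is 1 to 4 mm.
- keeper_mid (a point): Nominal middle of the keeper: upright brass pin 8 mm thick between two brass ears (58 to 92 mm above the table) on the end face of the hinged half; mould frame x +79, y -34 mm when shut. Screw-adjusted: the pin really stands up to 2 mm nearer to or farther from the lever than this point, unmeasured; with the claw hooked and just taut the lever stands at 0.8 to 1.4.
- jug: Clear plastic measuring jug, 112 mm across, 135 mm high, handle on one side; origin centre of the underside. Leave alone.
- cup: Small blue plastic measuring cup, 48 mm across, 42 mm high, beside the fixed half; origin centre of the underside. Leave alone.
- pigment: Jar of blue pigment with a black lid, 64 mm across, 75 mm high, beyond the latch on the hinged side; origin centre of the underside. Leave alone.
- spoon: Steel spoon 190 mm long lying beside the fixed half; origin near its middle, on the table. Leave alone.
- spoon_small: Steel spoon 140 mm long lying on the table; origin near its middle. Leave alone.
- spatula: Spatula with a green handle, 200 mm long, lying on the table; origin near its middle. Leave alone.
- drill: Red and black cordless drill standing on its battery, about 190 mm long and 220 mm high; origin centre of its foot. Leave alone.

How it is judged:
By the outcome, as a careful person would: the job done as asked, in the order asked, and still so for the second after the job is handed in, with the robot touching nothing.
It also fails if it takes over 67 s, if anything falls off the work surface, if the arm or the gripper's body presses on something with over 40 N, if the wrist force passes 120 N, or if a joint passes its speed limit or range.

## Working session

There is one attempt and no reset: what is moved stays moved. The work goes in short steps, Python scripts to look and compute and a shell command to move; the robot and the scene stay as the last step left them, time stands still between calls to the robot, and variables do not carry over. Pictures are saved under pics/ and viewed, at most 11 in all, crops included, and the job is handed in when it is done.

```bash
mkdir -p pics
python3 - <<'E'
from cell import robot
import cv2
for n in("top","side"):
    im=robot.read_camera(n); cv2.imwrite(f"pics/{n}0.png",im[...,::-1]); m=robot.camera_model(n); print(n,m)
s=robot.observe(); print(s)
E
```

```text
top {'camera_matrix': array([[393.31428766,   0.        , 287.79495572],
       [  0.        , 393.31428766, 210.27328339],
       [  0.        ,   0.        ,   1.        ]]), 'dist_coeffs': array([0.03223964, 0.        , 0.        , 0.        , 0.        ]), 'position': array([0.45451858, 0.02514142, 1.13551215]), 'attitude': array([-3.01826235,  0.00730879, -1.57339282])}
side {'camera_matrix': array([[496.73292861,   0.        , 281.21849436],
       [  0.        , 496.73292861, 211.35819266],
       [  0.        ,   0.        ,   1.        ]]), 'dist_coeffs': array([-0.1614329,  0.       ,  0.       ,  0.       ,  0.       ]), 'position': array([ 0.5135207 , -1.12886077,  1.12308928]), 'attitude': array([-2.30262874, -0.00703114, -0.03248746])}
{'time': 0.1, 'qpos': array([ 1.07298244e+00,  3.42606464e-01,  1.52490862e+00, -2.66506648e-05,
        1.27537140e+00, -1.46002854e-01]), 'qvel': array([-0.00212029, -0.00045444, -0.00096788,  0.00081896, -0.00091803,
       -0.00061122]), 'joint_efforts': array([ 2.10030979e-03, -4.32003236e+01, -2.44696176e+01,  7.18348590e-02,
        5.26119838e-02, -7.01456702e-05]), 'tool_pos': array([0.18073837, 0.49254676, 0.23414311]), 'tool_rot': array([-3.14030888e+00, -1.63017029e-04,  2.78978929e+00]), 'contact_force': array([0.14229368, 0.16786443, 0.90958172]), 'torque': array([0.02031841, 0.00677342, 0.06648992]), 'grip_force': 0.0, 'opening': 0.09182889883971453}
```

View pics/top0.png

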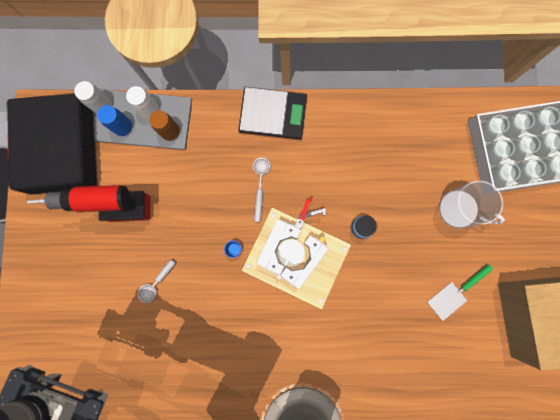

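View pics/side0.png

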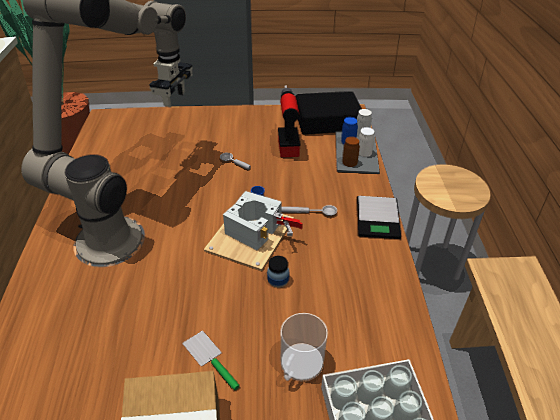

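The top view shows the mould at about (297,257), with the latch at its upper end: red lever (307,205), claw (315,212), keeper (322,238). The pigment jar is at (364,227) and the blue cup at (233,248). I'll enlarge both views around the mould.

```bash
cat > h.py <<'E'
import numpy as np, cv2
from cell import robot
from scipy.spatial.transform import Rotation as R
def cam(n):
    m=robot.camera_model(n); return m, R.from_euler('xyz',m['attitude']).as_matrix()
def ray(n,uv):
    m,A=cam(n); p=cv2.undistortPoints(np.array([[uv]],float),m['camera_matrix'],m['dist_coeffs'])[0,0]
    return m['position'],A@np.array([p[0],p[1],1])
def onz(n,uv,z):
    o,d=ray(n,uv); return o+d*(z-o[2])/d[2]
def proj(n,P):
    m,A=cam(n); q=(np.array(P,float).reshape(-1,3)-m['position'])@A
    return cv2.projectPoints(q,np.zeros(3),np.zeros(3),m['camera_matrix'],m['dist_coeffs'])[0][:,0]
def crop(n,x,y,w,h,s,im=None):
    im=robot.read_camera(n) if im is None else im
    c=cv2.resize(im[y:y+h,x:x+w],None,fx=s,fy=s,interpolation=cv2.INTER_CUBIC)[...,::-1].copy()
    for i in range(0,w,10): cv2.putText(c,str(x+i),(i*s,8),0,.3,(0,0,0),1); cv2.line(c,(i*s,10),(i*s,14),(0,0,0),1)
    for i in range(0,h,10): cv2.putText(c,str(y+i),(0,i*s+4),0,.3,(0,0,0),1)
    return c
E
python3 - <<'E'
from h import *
a=cv2.imread('pics/top0.png')[...,::-1]; b=cv2.imread('pics/side0.png')[...,::-1]
A=crop('top',240,190,140,120,5,a); cv2.imwrite('pics/t1.png',A)
B=crop('side',200,180,120,90,6,b); cv2.imwrite('pics/s1.png',B)
E
```

```text
(no output)
```

View pics/t1.png

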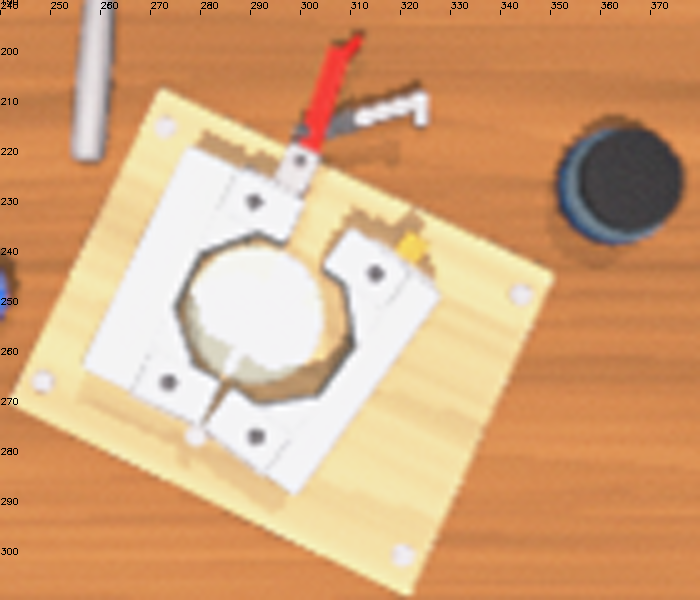

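View pics/s1.png

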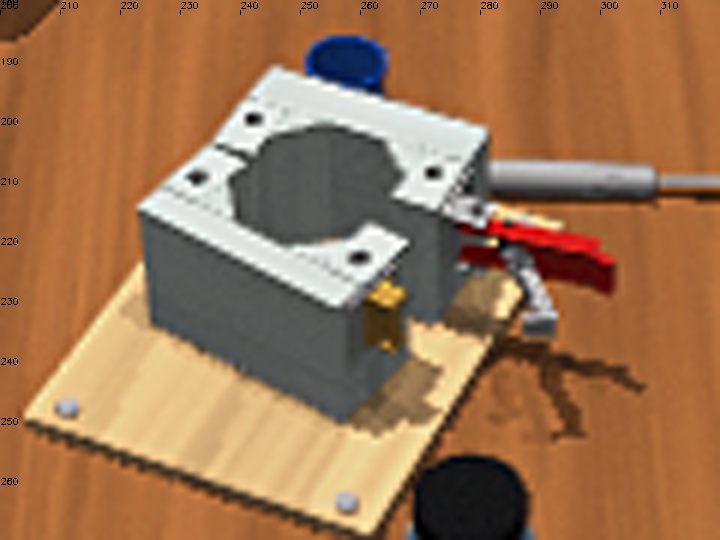

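The crops show the fixed half's outer corners at (278,220) and (257,263), the board corners at (272,208), (350,245), (322,309) and (243,271), the hinge pin at (279,277), the lever from (300,221) to (310,198), the claw nose at (324,212), the keeper at (322,239), and the loose half's outer corner at (327,249).

```bash
cat >> h.py <<'E'
def toM(P,c,yaw): return (np.array(P)[:2]-c)@np.array([[np.cos(yaw),-np.sin(yaw)],[np.sin(yaw),np.cos(yaw)]])
def toW(p,c,yaw): return c+np.array([[np.cos(yaw),-np.sin(yaw)],[np.sin(yaw),np.cos(yaw)]])@np.array(p)
E
python3 - <<'E'
from h import *
bc=[onz('top',u,.012)[:2] for u in [(272,207.8),(350.4,244.8),(322,309),(242.6,271)]]
print(np.round(bc,4),[np.linalg.norm(bc[i]-bc[i-1]) for i in range(4)])
c=np.mean(bc,0); d=(bc[0]-bc[3])+(bc[1]-bc[2]); yaw=np.arctan2(d[1],d[0])
print('board',c,yaw, 'yaw from other',np.arctan2(*(bc[0]-bc[1]+bc[3]-bc[2])[::-1])-np.pi/2)
f=lambda u,z:print(u,np.round(onz('top',u,z),4),np.round(toM(onz('top',u,z),c,yaw)*1e3,1))
for u in [(278,220),(256.5,263.5),(300,231),(279.5,277)]: f(u,.098)
for u in [(327.5,249),(299,289),(310,236)]: f(u,.098)
print('latch');f((300,222),.095);f((312,197),.087);f((308,197.5),.087);f((324,208.5),.082);f((324,215),.082);f((322.5,239),.092)
for p in [(83,12)]: print(proj('top',[*toW(np.array(p)/1e3,c,yaw),.095]),toW(np.array(p)/1e3,c,yaw))
# side check
for u,z in [((281,201),.098),((245,191),.098),((257,231),.098),((223,214.5),.098)]:
    P=onz('side',u,z); print('side',u,np.round(P[:2],4),np.round(toM(P,c,yaw)*1e3,1))
E
```

```text
[[ 0.6012  0.0785]
 [ 0.4943 -0.1446]
 [ 0.3165 -0.0615]
 [ 0.4215  0.161 ]] [np.float64(0.19772680730291642), np.float64(0.24736341229945033), np.float64(0.19626622408016103), np.float64(0.2460600181872955)]
board [0.45838271 0.00834874] -0.43402052828631327 yaw from other -0.4435585276488916
(278, 220) [0.5573 0.0584 0.098 ] [68.7 87. ]
(256.5, 263.5) [0.4433 0.1146 0.098 ] [-58.4  90. ]
(300, 231) [5.279e-01 3.000e-04 9.800e-02] [66.5 21.9]
(279.5, 277) [0.4083 0.0544 0.098 ] [-64.8  20.7]
(327.5, 249) [ 0.4804 -0.0715  0.098 ] [ 53.6 -63.1]
(299, 289) [0.3776 0.0039 0.098 ] [-71.4 -38. ]
(310, 236) [ 0.5146 -0.0259  0.098 ] [65.5 -7.5]
latch
(300, 222) [5.52e-01 1.00e-04 9.50e-02] [88.4 31.9]
(312, 197) [ 0.6203 -0.0329  0.087 ] [164.3  30.7]
(308, 197.5) [ 0.619  -0.0221  0.087 ] [158.5  39.9]
(324, 208.5) [ 0.5896 -0.0652  0.082 ] [150.  -11.5]
(324, 215) [ 0.572  -0.0649  0.082 ] [133.9 -18.7]
(322.5, 239) [ 0.507  -0.0592  0.092 ] [ 72.5 -40.9]
[[305.97693372 226.97941981]] [ 0.53873341 -0.01566719]
side (281, 201) [0.5587 0.0606] [69.  89.6]
side (245, 191) [0.4438 0.113 ] [-57.3  88.8]
side (257, 231) [ 0.4833 -0.0736] [ 57.1 -63.8]
side (223, 214.5) [0.3787 0.0016] [-69.5 -39.7]
```

Fit result: mould origin is about (0.471, 0.0234) with yaw about -0.44. Half is about 0.18, lever about 1.5, and the hinge and pivot points agree with the given sizes. Next I move above the outside of the half with the gripper closed.

```bash
R='[-1,-0.018,-0.0185,0,0],'
python3 -m jog '[[[-1,-0.018,-0.0185,0,0],[-1,-0.036,-0.037,0,0],[-1,-0.054,-0.0555,0,0],[-1,-0.072,-0.074,0,0],[-1,-0.09,-0.0925,0,0]]]' 20
python3 -m jog '[[[-1,-0.018,-0.0185,0,0],[-1,-0.036,-0.037,0,0],[-1,-0.054,-0.0555,0,0],[-1,-0.072,-0.074,0,0],[-1,-0.09,-0.0925,0,0]]]'
python3 -m jog '[[[-1,-0.018,-0.0185,0,0],[-1,-0.036,-0.037,0,0],[-1,-0.054,-0.0555,0,0],[-1,-0.072,-0.074,0,0],[-1,-0.09,-0.0925,0,0]]]'
python3 -m jog '[[[-1,-0.018,-0.0185,0,0],[-1,-0.036,-0.037,0,0],[-1,-0.054,-0.0555,0,0],[-1,-0.072,-0.074,0,0],[-1,-0.09,-0.0925,0,0]]]'
python3 -m jog '[[[-1,-0.018,-0.0185,0,0],[-1,-0.036,-0.037,0,0],[-1,-0.054,-0.0555,0,0],[-1,-0.072,-0.074,0,0],[-1,-0.093,-0.093,0,0.09]]]'
python3 -c "
from cell import robot; print(robot.observe())"
```

```text
time: 0.52
tool_pos: [0.2336, 0.3738, 0.2344]
tool_rot: [-3.141, -0.0, 2.79]
contact_force: [0.3, 0.3, -0.4]
opening: 0.0633
grip_force: 0.0
time: 0.93
tool_pos: [0.2862, 0.2559, 0.2345]
tool_rot: [-3.141, -0.0, 2.79]
contact_force: [0.6, 1.1, 0.4]
opening: 0.0299
grip_force: 0.0
time: 1.35
tool_pos: [0.3388, 0.1381, 0.2346]
tool_rot: [-3.142, -0.0, 2.79]
contact_force: [0.4, 1.3, 0.5]
opening: 0.0012
grip_force: 0.0
time: 1.77
tool_pos: [0.3915, 0.0202, 0.2346]
tool_rot: [3.142, -0.0, 2.79]
contact_force: [0.3, 0.5, -0.1]
opening: 0.0006
grip_force: 0.0
time: 2.18
tool_pos: [0.4464, -0.0989, 0.2344]
tool_rot: [3.141, -0.001, 2.7]
contact_force: [0.4, 0.3, 0.3]
opening: 0.0004
grip_force: 0.0
{'time': 2.1833, 'qpos': array([-3.86028607e-01,  2.18731015e-01,  1.69823964e+00,  1.90447273e-04,
        1.22562177e+00, -1.51531542e+00]), 'qvel': array([-0.5038181 ,  0.40364088, -0.52910175,  0.00167469,  0.11600212,
        0.6921203 ]), 'joint_efforts': array([ 1.65125314e+00, -3.82419240e+01, -2.19362694e+01, -1.76223591e-01,
       -3.70784802e-02, -1.98911794e+00]), 'tool_pos': array([ 0.44644486, -0.09891541,  0.23441785]), 'tool_rot': array([ 3.14146922e+00, -1.00816748e-03,  2.70001867e+00]), 'contact_force': array([0.35366444, 0.2814145 , 0.30400681]), 'torque': array([ 0.00181882, -0.03356929,  0.01532586]), 'grip_force': 0.0, 'opening': 0.0003563610650814217}
```

```bash
python3 -m jog '[[[-1,0,0,0.034,0],[-1,0,0,0.068,0],[-1,0,0,0.102,0],[-1,0,0,0.136,0],[-1,0,0,0.17,0]]]'
python3 -m jog '[[[-1,0,0.006,0,0],[-1,0,0.012,0,0],[-1,0,0.018,0,0],[-1,0,0.022,0,0],[-1,0,0.026,0,0]]]'
python3 -m jog '[[[-1,0,0.003,0,0],[-1,0,0.006,0,0],[-1,0,0.008,0,0],[-1,0,0.010,0,0],[-1,0,0.012,0,0]]]'
python3 -m jog '[[[-1,0,0.001,0,0],[-1,0,0.001,0,0],[-1,0,0.002,0,0],[-1,0,0.003,0,0],[-1,0,0.003,0,0]]]'
```

```text
time: 2.6
tool_pos: [0.4463, -0.0978, 0.0632]
tool_rot: [3.141, 0.0, 2.7]
contact_force: [1.1, 0.1, -0.1]
opening: 0.0004
grip_force: 0.0
time: 3.02
tool_pos: [0.4594, -0.0743, 0.0667]
tool_rot: [3.141, 0.004, 2.701]
contact_force: [-0.4, -2.5, 0.6]
opening: 0.0004
grip_force: 1.0
time: 3.43
tool_pos: [0.4631, -0.0635, 0.0649]
tool_rot: [3.142, 0.0, 2.7]
contact_force: [0.0, -2.4, -0.2]
opening: 0.0002
grip_force: 0.9
time: 3.85
tool_pos: [0.4641, -0.0607, 0.0646]
tool_rot: [3.141, -0.0, 2.7]
contact_force: [-0.5, -0.1, 0.1]
opening: 0.0003
grip_force: 0.3
```

```bash
for i in 1 2 3; do python3 -m jog '[[[-1,0,0.0005,0,0],[-1,0,0.001,0,0],[-1,0,0.001,0,0],[-1,0,0.0015,0,0],[-1,0,0.002,0,0]]]' | egrep 'pos|force'; done
```

```text
tool_pos: [0.4651, -0.059, 0.0647]
contact_force: [0.3, -1.9, 0.3]
grip_force: 0.9
tool_pos: [0.4659, -0.0572, 0.0647]
contact_force: [-0.6, -2.2, 0.2]
grip_force: 0.9
tool_pos: [0.4664, -0.056, 0.0647]
contact_force: [-2.7, -9.1, 1.9]
grip_force: 4.9
```

```bash
python3 -m jog '[[[-1,0,0.0005,0,0],[-1,0,0.001,0,0],[-1,0,0.001,0,0],[-1,0,0.001,0,0]]]' | egrep 'pos|force'
python3 -m jog '[[[-1,0,-0.01,0,0],[-1,0,-0.03,0,0],[-1,0,-0.03,-0.03,0],[-1,0,-0.03,-0.06,0],[-1,0,-0.05,-0.09,0]]]'
python3 -m jog '[[[-1,0.03,-0.02,-0.0,0],[-1,0.06,-0.05,-0.0,0],[-1,0.09,-0.08,0,0],[-1,0.09,-0.08,0,0]]]' | egrep pos
python3 - <<'E'
from h import *
cv2.imwrite('pics/t2.png',crop('top',260,180,130,100,6))
E
```

```text
tool_pos: [0.4664, -0.056, 0.0647]
contact_force: [-4.4, -12.4, 3.0]
grip_force: 6.5
time: 5.85
tool_pos: [0.4455, -0.0981, 0.1554]
tool_rot: [3.14, -0.002, 2.701]
contact_force: [0.5, 0.4, -0.5]
opening: 0.0008
grip_force: 0.0
tool_pos: [0.3242, -0.1331, 0.154]
```

View pics/t2.png

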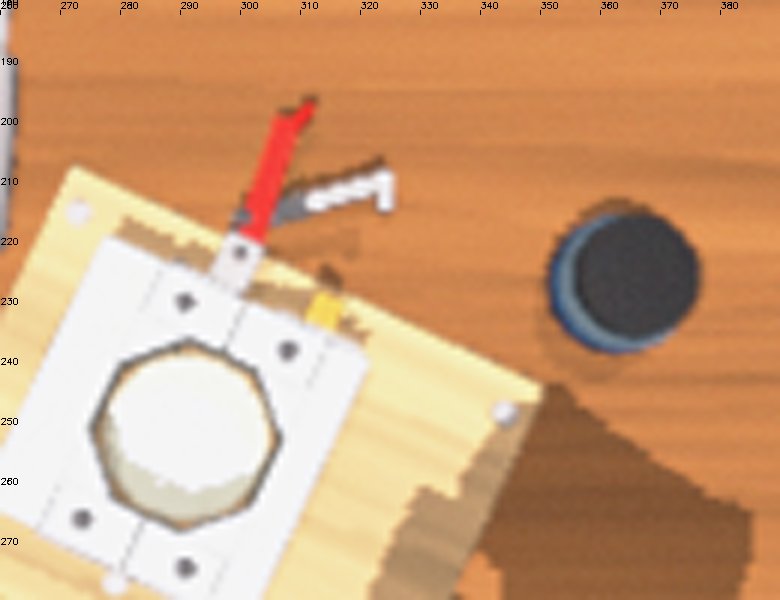

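The half is shut: the parting line runs from (299,233) to (281,272). The keeper is at (313,231), pivot (299,222), lever end (308,199), and claw nose (323,211). I'll refine the frame from these.

Run:
```python
from h import *
P=[onz('top',u,.098)[:2] for u in [(277.5,219.3),(320.7,240.3)]]
print(P,np.linalg.norm(P[0]-P[1])); d=P[0]-P[1]; y1=np.arctan2(-d[0],d[1])
print('yaw',y1)
yaw=-.44
n=np.array([np.cos(yaw),np.sin(yaw)]); t=np.array([-n[1],n[0]])
c1=P[0]-.065*n-.070*t; c2=P[1]-.065*n+.06*t; print(c1,c2)
c=(c1+c2+np.array([.471,.0234]))/3; print('c',c)
f=lambda s,u,z:print(s,np.round(onz('top',u,z),4),np.round(toM(onz('top',u,z),c,yaw)*1e3,1))
f('keeper',(313,231),.092); f('pivot',(299.2,222),.095); f('levend outL',(305,198.5),.087); f('outR',(308.5,200),.087); f('bent',(312,196),.087)
f('noseL',(323,208),.082);f('noseTip',(323,214.5),.082);f('jar',(364,226),.075)
f('clawmid',(311,213.5),.082)
```

```text
[array([0.55913341, 0.05974562]), array([ 0.50325708, -0.0539623 ])] 0.12669512552602105
yaw -0.4567457911081531
[0.47050879 0.02409907] [0.47000459 0.02800887]
c [0.47050446 0.02516931]
keeper [ 0.5282 -0.0343  0.092 ] [ 77.6 -29.2]
pivot [0.552  0.0022 0.095 ] [83.5 14. ]
levend outL [ 0.6163 -0.014   0.087 ] [148.6  26.7]
outR [ 0.6122 -0.0234  0.087 ] [148.9  16.4]
bent [ 0.6231 -0.0329  0.087 ] [162.8  12.4]
noseL [ 0.591  -0.0625  0.082 ] [146.4 -28. ]
noseTip [ 0.5733 -0.0623  0.082 ] [130.3 -35.3]
jar [ 0.5426 -0.1728  0.075 ] [ 149.5 -148.4]
clawmid [ 0.5762 -0.03    0.082 ] [119.1  -4.9]
```

```bash
python3 -m jog '[[[-1,-0.02,0.027,0,0],[-1,-0.04,0.054,0,0],[-1,-0.06,0.08,0,0],[-1,-0.08,0.107,0,0],[-1,-0.098,0.134,0,0]]]' | grep pos
python3 -m jog '[[[-1,-0.02,0.027,0,0],[-1,-0.04,0.054,0,0],[-1,-0.06,0.08,0,0],[-1,-0.08,0.107,0,0],[-1,-0.098,0.134,0,0]]]' | grep pos
python3 -m jog '[[[-1,0,0,0,0],[-1,0,0,0,0]]]'
```

```text
tool_pos: [0.4784, -0.0527, 0.1545]
tool_pos: [0.6239, 0.027, 0.1541]
time: 7.23
tool_pos: [0.6228, 0.0269, 0.1533]
tool_rot: [3.141, -0.001, 2.702]
contact_force: [-0.5, -0.3, 0.0]
opening: 0.0008
grip_force: 0.0
```

```bash
python3 -m jog '[[[-1,0.005,0,0.02,0],[-1,0.005,0,0.04,0],[-1,0.005,0,0.06,0],[-1,0.005,0,0.077,0],[-1,0.005,0,0.077,0]]]' | egrep 'pos|force'
python3 -m jog '[[[-1,0,-0.005,0,0],[-1,0,-0.01,0,0],[-1,0,-0.015,0,0],[-1,0,-0.02,0,0],[-1,0,-0.024,0,0]]]'| egrep 'pos|force'
python3 -m jog '[[[-1,0,-0.004,0,0],[-1,0,-0.008,0,0],[-1,0,-0.012,0,0],[-1,0,-0.016,0,0],[-1,0,-0.020,0,0]]]'| egrep 'pos|force'
python3 -m jog '[[[-1,0,-0.003,0,0],[-1,0,-0.005,0,0],[-1,0,-0.007,0,0],[-1,0,-0.007,0,0]]]'| egrep 'pos|force'
python3 - <<'E'
from h import *
cv2.imwrite('pics/t3.png',crop('top',260,180,130,100,6))
E
```

```text
tool_pos: [0.6144, 0.0271, 0.0741]
contact_force: [-1.6, -0.0, -0.2]
grip_force: 0.0
tool_pos: [0.6075, 0.0046, 0.0789]
contact_force: [1.4, 0.4, -0.1]
grip_force: 0.3
tool_pos: [0.5983, -0.0128, 0.0776]
contact_force: [0.2, 1.6, 0.7]
grip_force: 0.5
tool_pos: [0.5955, -0.0194, 0.0776]
contact_force: [0.1, 0.0, 0.7]
grip_force: 0.0
```

View pics/t3.png

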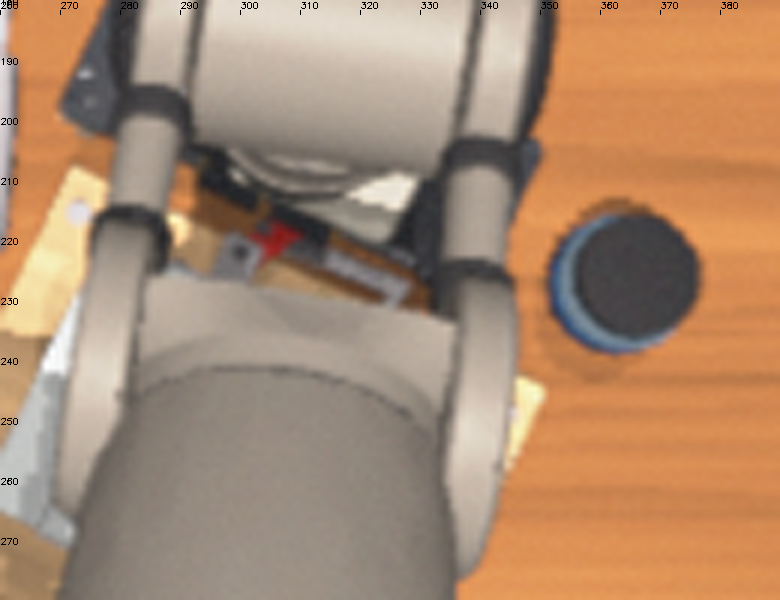

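The lever now leans towards the keeper at about 1.95, and the claw points over to a nose at about (325,229), a little outside the keeper. I'll go round outside the nose and press the claw in towards the face.

```bash
python3 -m jog '[[[-1,0,0.015,0,0],[-1,0,0.015,-0.02,0],[-1,0,0.015,-0.04,0],[-1,0,0.015,-0.06,0],[-1,0,0.015,-0.08,0]]]' | egrep 'pos|force'
python3 -m jog '[[[-1,-0.002,-0.02,0,0],[-1,-0.004,-0.04,0,0],[-1,-0.006,-0.06,0,0],[-1,-0.008,-0.08,0,0],[-1,-0.01,-0.092,0,0]]]'| egrep 'pos|force'
python3 -m jog '[[[-1,0,0,0,0],[-1,0,0,0,0]]]'| egrep 'pos|force'
python3 - <<'E'
from h import *
o=robot.observe(); print(toM(o['tool_pos'],np.array([.4705,.0252]),-.44)*1e3)
cv2.imwrite('pics/s2.png',crop('side',220,180,120,90,6))
E
```

```text
tool_pos: [0.6023, -0.0044, 0.1585]
contact_force: [0.2, -1.1, -1.4]
grip_force: 0.0
tool_pos: [0.5715, -0.0937, 0.1578]
contact_force: [-0.5, -0.6, 0.7]
grip_force: 0.0
tool_pos: [0.5721, -0.0926, 0.1577]
contact_force: [-0.5, -0.0, 0.2]
grip_force: 0.0
[142.09318257 -63.33794151]
```

View pics/s2.png

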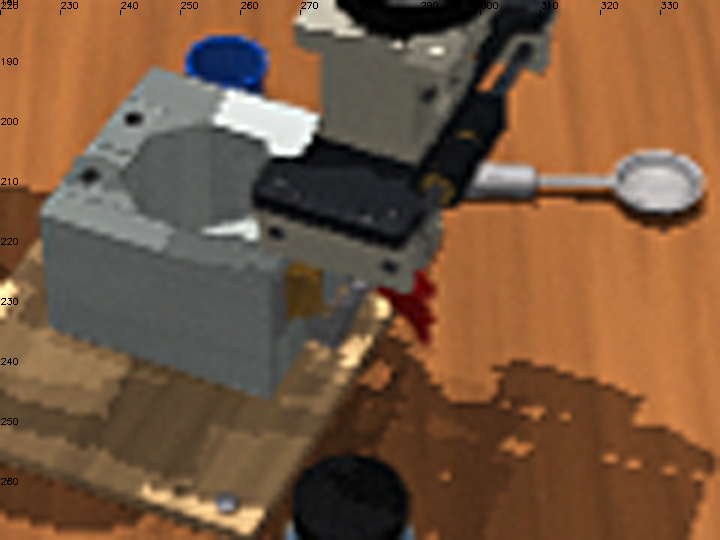

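The gripper hovers over the latch end. The keeper is at (270,228), the claw shank beside it at (277,234), and the red lever end at (290,232). The place I want to descend is free.

```bash
python3 -m jog '[[[-1,0,0,0.02,0],[-1,0,0,0.04,0],[-1,0,0,0.06,0],[-1,0,0,0.081,0],[-1,0,0,0.081,0]]]' | egrep 'pos|force'
python3 -m jog '[[[-1,0.005,0,0,0],[-1,0.01,0,0,0],[-1,0.015,0,0,0],[-1,0.02,0,0,0],[-1,0.024,0,0,0]]]'| egrep 'pos|force'
python3 -m jog '[[[-1,0.003,0,0,0],[-1,0.006,0,0,0],[-1,0.009,0,0,0],[-1,0.012,0,0,0],[-1,0.014,0,0,0]]]'| egrep 'pos|force'
for i in 1 2 3; do python3 -m jog '[[[-1,0.0005,0,0,0],[-1,0.001,0,0,0],[-1,0.0015,0,0,0],[-1,0.002,0,0,0],[-1,0.002,0,0,0]]]'| egrep 'pos|force'; done
python3 - <<'E'
from h import *
o=robot.observe(); print(toM(o['tool_pos'],np.array([.4705,.0252]),-.44)*1e3)
E
```

```text
tool_pos: [0.5697, -0.0908, 0.0728]
contact_force: [-1.1, -0.3, 0.0]
grip_force: 0.0
tool_pos: [0.5499, -0.0823, 0.0778]
contact_force: [0.4, -0.5, 0.4]
grip_force: 0.0
tool_pos: [0.5371, -0.0765, 0.0767]
contact_force: [0.1, -0.1, 0.9]
grip_force: 0.1
tool_pos: [0.5356, -0.0758, 0.0767]
contact_force: [0.1, -0.4, -0.1]
grip_force: 0.1
tool_pos: [0.5337, -0.0749, 0.0767]
contact_force: [0.4, -0.5, 0.3]
grip_force: 0.1
tool_pos: [0.5319, -0.074, 0.0767]
contact_force: [0.3, -0.7, -0.3]
grip_force: 0.1
[ 97.78808328 -63.64534195]
```

```bash
for i in 1 2 3 4; do python3 -m jog '[[[-1,0.0005,0,0,0],[-1,0.001,0,0,0],[-1,0.0015,0,0,0],[-1,0.002,0,0,0],[-1,0.002,0,0,0]]]'| egrep 'pos|force'; done
python3 - <<'E'
from h import *
o=robot.observe(); print(toM(o['tool_pos'],np.array([.4705,.0252]),-.44)*1e3)
cv2.imwrite('pics/s3.png',crop('side',240,190,80,70,8))
E
```

```text
tool_pos: [0.5305, -0.0733, 0.0768]
contact_force: [1.7, 0.7, -0.6]
grip_force: 0.7
tool_pos: [0.5297, -0.0729, 0.0772]
contact_force: [5.4, -2.0, -1.4]
grip_force: 2.6
tool_pos: [0.5292, -0.0727, 0.0776]
contact_force: [8.4, -3.3, -2.9]
grip_force: 4.2
tool_pos: [0.5288, -0.0725, 0.0779]
contact_force: [12.0, -6.1, -3.2]
grip_force: 5.9
[ 94.3647314 -63.6082999]
```

View pics/s3.png

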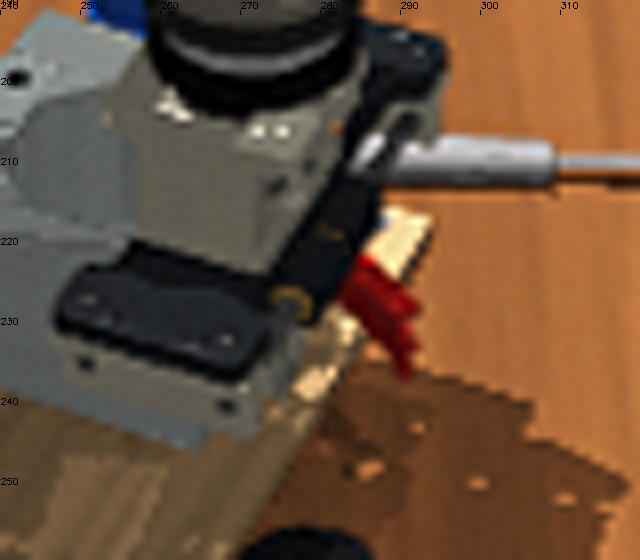

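Contact came at tool x of about 96 mm, where the shank lies on the keeper with the nose behind it. If the nose had landed on top of the keeper, contact would have come about 8 mm farther out. Now I go round behind the nose's end.

```bash
python3 -m jog '[[[-1,-0.006,0,0,0],[-1,-0.008,0,0,0],[-1,-0.008,-0.01,0,0],[-1,-0.008,-0.02,0,0],[-1,-0.008,-0.02,0,0]]]'| egrep 'pos|force'
python3 - <<'E'
from h import *
o=robot.observe(); print(toM(o['tool_pos'],np.array([.4705,.0252]),-.44)*1e3)
E
```

```text
tool_pos: [0.5217, -0.0935, 0.0763]
contact_force: [1.2, -0.4, -0.2]
grip_force: 0.0
[ 96.90234394 -85.53043347]
```

```bash
python3 -m jog '[[[-1,0.007,0,0,0],[-1,0.014,0,0,0],[-1,0.014,0.004,0,0],[-1,0.014,0.008,0,0],[-1,0.014,0.010,0,0]]]'| egrep 'pos|force'
for i in 1 2 3 4 5; do python3 -m jog '[[[-1,0,0.0005,0,0],[-1,0,0.001,0,0],[-1,0,0.0015,0,0],[-1,0,0.002,0,0],[-1,0,0.002,0,0]]]'| egrep 'pos|force'; done
python3 - <<'E'
from h import *
o=robot.observe(); print(toM(o['tool_pos'],np.array([.4705,.0252]),-.44)*1e3)
E
```

```text
tool_pos: [0.5151, -0.0766, 0.0769]
contact_force: [-2.2, -3.6, 0.6]
grip_force: 1.6
tool_pos: [0.516, -0.0754, 0.0767]
contact_force: [-1.5, -1.5, 0.8]
grip_force: 1.4
tool_pos: [0.517, -0.0737, 0.0768]
contact_force: [-1.2, -4.3, 1.0]
grip_force: 2.0
tool_pos: [0.518, -0.0722, 0.0769]
contact_force: [-1.9, -5.4, 0.7]
grip_force: 2.4
tool_pos: [0.5191, -0.0706, 0.077]
contact_force: [-0.7, -6.6, 1.2]
grip_force: 2.8
tool_pos: [0.5201, -0.069, 0.0771]
contact_force: [-0.3, -7.9, 2.8]
grip_force: 3.3
[ 85.01815344 -64.11552813]
```

```bash
for i in 1 2 3; do python3 -m jog '[[[-1,0,0.0005,0,0],[-1,0,0.001,0,0],[-1,0,0.0015,0,0],[-1,0,0.002,0,0],[-1,0,0.002,0,0]]]'| egrep 'pos|force'; done
python3 - <<'E'
from h import *
o=robot.observe(); print(toM(o['tool_pos'],np.array([.4705,.0252]),-.44)*1e3)
cv2.imwrite('pics/t4.png',np.hstack([crop('top',270,180,80,70,5),crop('side',240,190,80,70,5)]))
E
```

```text
tool_pos: [0.5212, -0.0674, 0.0773]
contact_force: [-0.5, -7.3, 2.4]
grip_force: 3.6
tool_pos: [0.5223, -0.0658, 0.0774]
contact_force: [0.2, -8.3, 3.8]
grip_force: 3.8
tool_pos: [0.5233, -0.0641, 0.0776]
contact_force: [-0.2, -9.8, 3.2]
grip_force: 4.2
[ 85.84967761 -58.32988018]
```

View pics/t4.png

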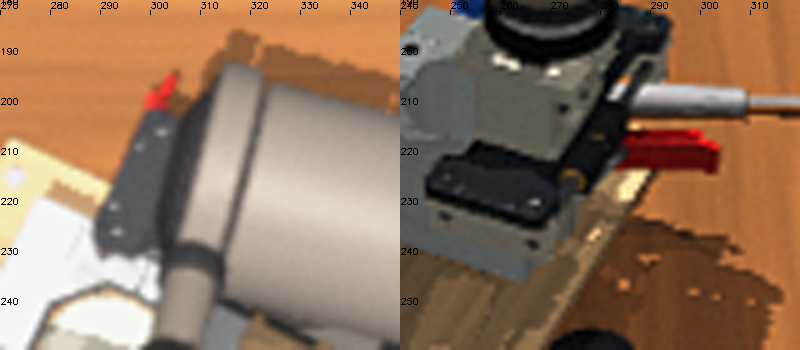

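The lever has followed the claw to roughly 1.2 (red end at (303,196)), so the claw still pushes it. I'll go on until the nose is taut on the keeper.

```bash
for i in 1 2; do python3 -m jog '[[[-1,0,0.0005,0,0],[-1,0,0.001,0,0],[-1,0,0.0015,0,0],[-1,0,0.002,0,0],[-1,0,0.002,0,0]]]'| egrep 'pos|force'; done
python3 - <<'E'
from h import *
c=np.array([.4705,.0252]);o=robot.observe(); print(toM(o['tool_pos'],c,-.44)*1e3)
im=robot.read_camera('top').astype(int)
m=(im[...,0]>170)&(im[...,1]<80)&(im[...,2]<80); m[:180]=0;m[240:]=0;m[:,:285]=0;m[:,345:]=0
v,u=np.nonzero(m); print(len(u),u.min(),u.max(),v.min(),v.max())
i=v.argmin(); print(u[i],v[i],toM(onz('top',(u[i],v[i]),.087),c,-.44)*1e3, toM(onz('top',(303,195),.087),c,-.44)*1e3, toM(onz('top',(u.min(),v[u.argmin()]),.087),c,-.44)*1e3)
E
```

```text
tool_pos: [0.5239, -0.0632, 0.0776]
contact_force: [-3.2, -13.5, 4.6]
grip_force: 6.3
tool_pos: [0.5241, -0.0628, 0.0776]
contact_force: [-4.7, -20.9, 4.4]
grip_force: 9.1
[ 85.99335748 -56.77323953]
19 298 302 195 201
301 195 [152.74322411  40.43719943] [155.022164    35.54724113] [139.42227364  43.18056671]
```

The force climbs while the position stalls: the claw is taut, with the lever at about 1.05, inside the expected 0.8 to 1.4. I'll back off and go over to the lever's outer side.

```bash
python3 -m jog '[[[-1,0,-0.005,0,0],[-1,0,-0.025,0,0],[-1,0,-0.025,-0.03,0],[-1,0,-0.025,-0.06,0],[-1,0,-0.025,-0.085,0]]]'| egrep 'pos|force'
python3 -m jog '[[[-1,-0.015,0.01,0,0],[-1,-0.03,0.025,0,0],[-1,-0.045,0.04,0,0],[-1,-0.06,0.055,0,0],[-1,-0.075,0.075,0,0]]]'| egrep 'pos|force'
python3 -m jog '[[[-1,0,0,0,0],[-1,0,0,0,0]]]'| egrep 'pos|force'
python3 - <<'E'
from h import *
c=np.array([.4705,.0252]);o=robot.observe(); print(toM(o['tool_pos'],c,-.44)*1e3)
cv2.imwrite('pics/t5.png',np.hstack([crop('top',270,180,80,70,5),crop('side',240,190,80,70,5)]))
E
```

```text
tool_pos: [0.513, -0.0812, 0.163]
contact_force: [-0.0, 0.8, 0.2]
grip_force: 0.0
tool_pos: [0.6135, -0.0452, 0.1616]
contact_force: [0.6, -0.1, -0.4]
grip_force: 0.0
tool_pos: [0.613, -0.0446, 0.1609]
contact_force: [-1.5, -0.3, 0.1]
grip_force: 0.0
[158.68859637  -2.44761972]
```

View pics/t5.png

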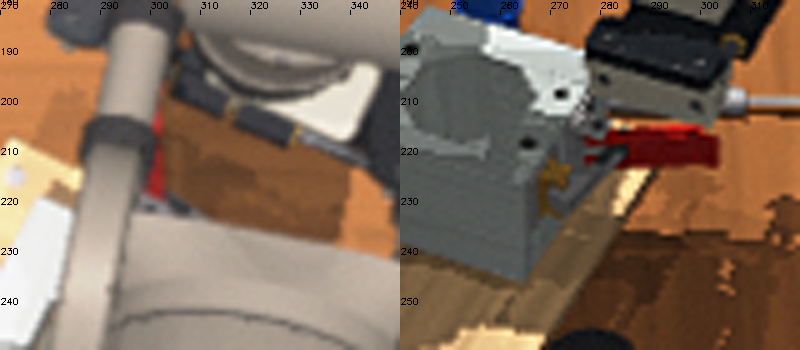

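The side view shows the claw running from the lever to the keeper at about (270,230), hooked between the ears. Now I throw the lever.

```bash
python3 -m jog '[[[-1,0,0,0.02,0],[-1,0,0,0.04,0],[-1,0,0,0.06,0],[-1,0,0,0.084,0],[-1,0,0,0.084,0]]]' | egrep 'pos|force'
python3 -m jog '[[[-1,0.003,0.005,0,0],[-1,0.006,0.010,0,0],[-1,0.008,0.014,0,0],[-1,0.010,0.017,0,0],[-1,0.012,0.019,0,0]]]'| egrep 'pos|force'
python3 -m jog '[[[-1,0.0015,0.003,0,0],[-1,0.003,0.006,0,0],[-1,0.0045,0.009,0,0],[-1,0.006,0.012,0,0],[-1,0.007,0.0145,0,0]]]'| egrep 'pos|force'
python3 -m jog '[[[-1,0.0015,0.002,0,0],[-1,0.003,0.004,0,0],[-1,0.0045,0.006,0,0],[-1,0.006,0.0075,0,0],[-1,0.008,0.009,0,0]]]'| egrep 'pos|force'
python3 - <<'E'
from h import *
c=np.array([.4705,.0252]);o=robot.observe(); print(toM(o['tool_pos'],c,-.44)*1e3)
E
```

```text
tool_pos: [0.6092, -0.0458, 0.0735]
contact_force: [-1.9, -0.1, -0.1]
grip_force: 0.0
tool_pos: [0.6106, -0.0229, 0.079]
contact_force: [0.0, 0.0, -0.1]
grip_force: 0.0
tool_pos: [0.6102, -0.0081, 0.0782]
contact_force: [-1.1, -6.7, 3.8]
grip_force: 3.0
tool_pos: [0.6073, 0.003, 0.0783]
contact_force: [2.2, -7.2, 3.7]
grip_force: 3.2
[133.1708491   38.19313539]
```

```bash
python3 -m jog '[[[-1,0.002,0.0015,0,0],[-1,0.004,0.003,0,0],[-1,0.006,0.0045,0,0],[-1,0.008,0.006,0,0],[-1,0.0095,0.007,0,0]]]'| egrep 'pos|force'
python3 -m jog '[[[-1,0.002,0.001,0,0],[-1,0.004,0.002,0,0],[-1,0.006,0.003,0,0],[-1,0.008,0.004,0,0],[-1,0.0105,0.0045,0,0]]]'| egrep 'pos|force'
python3 -m jog '[[[-1,0.002,0.0005,0,0],[-1,0.004,0.001,0,0],[-1,0.006,0.002,0,0],[-1,0.008,0.0025,0,0],[-1,0.0115,0.003,0,0]]]'| egrep 'pos|force'
python3 - <<'E'
from h import *
c=np.array([.4705,.0252]);o=robot.observe(); print(toM(o['tool_pos'],c,-.44)*1e3)
E
```

```text
tool_pos: [0.6018, 0.0141, 0.0783]
contact_force: [1.3, -3.7, 3.2]
grip_force: 1.9
tool_pos: [0.5925, 0.0237, 0.0772]
contact_force: [-0.4, 0.2, 0.3]
grip_force: 0.0
tool_pos: [0.5853, 0.0301, 0.0778]
contact_force: [10.8, -10.1, -10.1]
grip_force: 7.3
[101.75261183  53.29708933]
```

```bash
python3 -m jog '[[[-1,-0.01,0,0,0],[-1,-0.03,0,0,0],[-1,-0.04,0,-0.03,0],[-1,-0.04,0,-0.065,0],[-1,-0.04,0,-0.1,0]]]'| egrep 'pos|force'
python3 -m jog '[[[-1,0.01,0.035,0,0],[-1,0.02,0.07,0,0],[-1,0.03,0.105,0,0],[-1,0.04,0.14,0,0],[-1,0.06,0.175,0,0]]]'| egrep 'pos|force'
python3 -m jog '[[[-1,0.01,0.03,0,0],[-1,0.02,0.06,0,0],[-1,0.03,0.06,0,0],[-1,0.03,0.06,0,0]]]'| egrep 'pos|force'
python3 - <<'E'
from h import *
cv2.imwrite('pics/t6.png',np.hstack([crop('top',265,190,80,70,5),crop('side',220,185,80,70,5)]))
E
```

```text
tool_pos: [0.6201, 0.0133, 0.1779]
contact_force: [0.5, 0.1, 0.3]
grip_force: 0.0
tool_pos: [0.6417, 0.1982, 0.1776]
contact_force: [0.8, 0.7, -0.7]
grip_force: 0.0
tool_pos: [0.6378, 0.2672, 0.177]
contact_force: [-0.2, 0.6, -0.3]
grip_force: 0.0
```

View pics/t6.png

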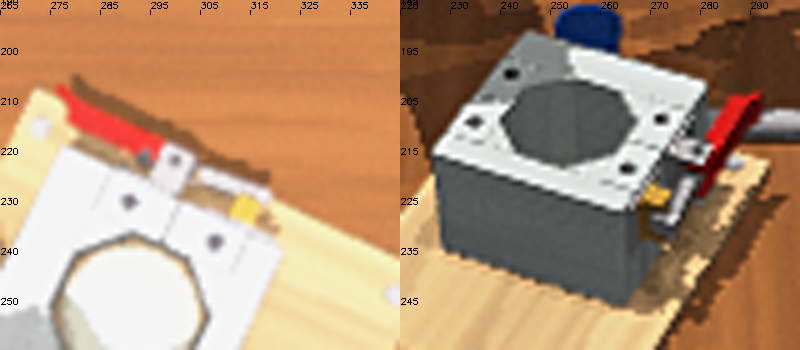

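The lever lies flat along the end face, (277,208) to (296,217). The claw runs parallel to the face past the keeper, with its nose at (319,230). One numeric check on the hook depth before I hand in.

Run:
```python
from h import *
c=np.array([.4705,.0252])
for s,u,z in [('lever tip',(279,208.5),.087),('lever root',(295,217),.087),('claw near',(306,225),.082),('claw nose end',(318.5,229),.082),('keeper',(314,232),.092)]:
    print(s,np.round(toM(onz('top',u,z),c,-.45)*1e3,1))
```

```text
lever tip [93.6 79.5]
lever root [91.5 30.9]
claw near [85.2 -4.9]
claw nose end [ 90.  -39.7]
keeper [ 76.6 -32. ]
```

```bash
python3 -c "
from cell import robot; print(robot.hand_in())"
```

```text
the job is handed in; nothing more can be done
None
```

The mould is shut, with the claw hooked over the keeper and the red lever thrown over centre so that it lies flat along the end face. The arm is clear, no force reading went above about 21 N, and the job is handed in; the judge's verdict was not returned.

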